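# Wedge up a viscometer's sample plate

### The arm

A 7-joint arm with a two-finger parallel gripper is mounted at the origin on the work surface. World frame = base frame: x ahead of the robot, y to its left, z up, the work surface at z = 0. Lengths are in mm, angles in degrees, forces in N, time in s.
With the tool pointing down it reaches from about 425 to 875 mm from the base axis. Payload 4.7 kg.
Tool frame: the origin (TCP) lies midway between the tips of the shut fingers; the grasp point (between the pads) lies 19 mm behind it; z points along the fingers, y is the line along which they close (so a half turn about z gives the same grasp; the last joint's range is limited). The gripper opens to 87 mm and grips with 3 to 60 N. Pads are 19 mm wide; open, the fingers measure 117 mm over their backs; the gripper's body (75 mm by 190 mm) begins 51 mm behind the grasp point.
Start: joints at [71.282, 18.392, -4.016, 83.108, 1.295, 78.541, -3.26], TCP at [217.237, -612.648, 185.187] pointing down, gripper open.
Joint ranges: [-163.93, 163.93], [-17.29, 119.83], [-79.2, 71.16], [3.27, 140.29], [-89.18, 269.18], [5.43, 117.66], [-154.24, 154.24]. Speed limits (degrees/s): [147.25, 147.25, 180, 180, 180, 180, 180].

### API

Orientations are given as [roll, pitch, yaw] about the fixed x, y, z axes, in that order (R = Rz(yaw) Ry(pitch) Rx(roll)).
In Python, from bench import bot gives the robot as it stands.
- The arm moves only by the tool jog_arm, never from a script. Its argument "targets" is a list of rows, each an object of numbers: "ax", "ay", "az": the turn, a rotation vector about the tool's x, y, z in rad; "tx", "ty", "tz": the shift along the tool's x, y, z in mm; "jaw": the opening in per cent of the stroke, from 0 (shut) to 100 (fully open). In form: [{"ax": .., "ay": .., "az": .., "tx": .., "ty": .., "tz": .., "jaw": ..}, ...]. A call has 1 to 8 rows; each row is the pose to reach, as a shift and turn from the pose commanded when the call began, along the tool's axes at that moment; what a row does not reach only later rows make up. A row lasts 1/10 s, in which the tool goes at most 50 mm and 8.59 degrees, less where a joint would pass 70% of its speed; a pose out of reach is approached as far as the arm can. A call with a gripper value outside its range is refused whole. The fingers move at their own pace and stop on an object; "newtons" is the grip in N (left out, the last holds). Time passes only in rows, so rows that repeat a pose let the fingers close. It gives the time, the measured TCP pose, the force, the opening and the grip force at its end, in the units of the state.
- bot.state(): the state, without advancing time (a new reading comes with each control period).
- bot.get_image(name): name is "scene" or "top" or "wrist"; returns a dict with "pixels" (420x560x3 uint8, red, green, blue), "depth" (420x560 float32, mm along the optical axis (not along the pixel's ray), 0 where there is no reading), "fx", "fy", "cx", "cy" (pixels), "rvec" (rotation vector, rad) and "tvec" (3), from world to camera coordinates, as OpenCV has them. Camera axes: x right, y down, z forward; pixel columns grow to the right and rows downward; lengths in mm; the calibration is good to about 2 mm. A picture is of the moment at which its call begins.
- bot.finish_job(): hands the job in; it is judged then, once.
The state is a dict: "time_s": time; "joints": joint angles; "dq": joint speeds; "joint_torque": joint torques, N m; "tcp_pos": TCP position; "ee_rot": TCP orientation; "ft_force": force on the tool from outside, world axes, zero at the start; "ft_torque": the same for the moment, N m; "grip_width": finger opening in mm; "finger_force": force on a finger pad.
Only numpy, scipy, OpenCV 4.12 (cv2) and the standard library are available. Lean on these libraries where they do the work, as an engineer would, in place of code of your own. Each camera call takes 0.05 s, during which the arm holds its last target. There are 200 camera calls.

### The job

Clear the flat spanner out of the way by hanging it by its eye on the post of the tool stand and letting go of it. Then take the wedge and push it, thin end first, between the two legs of the viscometer's foot and under the front edge of the sample plate until the wedge alone just lifts that edge off the foot, by a few millimetres and less than a centimetre, and finish there still holding the wedge in the gripper. Leave everything else where it is.

Things in the scene. Friction and masses are not known exactly. Their poses are not given: they have to be found in the camera images.
- stand: viscometer stand, fixed, place and turn vary: dark U-shaped foot, white column and head at the rear. Origin on the bench below the middle of the sample plate's front edge; +x points level to the rear, the way the wedge is pushed. The two legs, 22 mm tall, run along x from x = -5 mm at y = +-(47 to 77) mm: a channel 94 mm wide, the bench its floor. Head: 135 to 255 mm up, at x over 125 mm
- plate (a joint): tilt of the sample plate about its rear hinge, rad: 0 = front edge resting on the foot, grows as that edge rises. Hinge 170 mm behind the front edge: 0.01 is 1.7 mm of lift. The plate is aluminium, 170 x 136 x 10 mm, about 0.8 kg, a black disc on it up to 40 mm above the bench; it drops back by its own weight
- front_edge (a point): middle of the underside of the sample plate's front edge (a round bar of 5 mm radius), 22 mm above the bench at rest; it rises as the plate is lifted
- wedge: aluminium wedge, 154 x 30 mm, about 0.25 kg, flat on the bench. Origin on its underside below the middle of its heel; +x points to the thin toe. Heel: block from x = -22 to 22 mm, 44 mm tall, gripped across its 30 mm. Slope: straight from 38 mm tall at x = 22 mm to 6 mm at the toe, x = 132 mm, so it meets the resting plate when its origin is about 77 mm before the front edge
- spanner: flat steel spanner, 9 mm thick, 144 mm long, about 0.12 kg, lying on the bench across the way in front of the viscometer. Origin on its underside at the centre of its eye (ring of 40 mm outer and 22 mm inner diameter); +x points along the handle, which is 18 mm wide, 22 mm at its round end, 124 mm from the origin; its centre of mass is at about x = 50 mm
- toolstand: tool stand, fixed, place varies: grey disc of 120 mm diameter, 12 mm thick, with a steel post of 10 mm diameter upright in its middle. Origin on the bench under the post. A hung spanner lies flat on the disc with the post through its eye
- post_tip (a point): round tip of the tool stand's post, 55 mm above the bench
- block: the plain packing bar: aluminium, rectangular, 154 x 30 x 44 mm, the same height all along (no slope). Origin on its underside, 22 mm from one end. Not needed
- beaker: small glass beaker, 60 mm wide, 75 mm tall; origin under its centre. Not needed
- reagent: amber bottle, 60 mm wide, 120 mm tall; origin under its centre. Not needed
- jar: white plastic jar, 60 mm wide, 60 mm tall; origin under its centre. Not needed
- driver: screwdriver lying flat. Not needed
- weight: brass weight, 40 mm wide, 45 mm tall, in a steel tray 120 x 160 x 35 mm; origin under its centre. Not needed
- dish: shallow white dish, 90 mm wide, 20 mm tall; origin under its centre. Not needed

How it is judged (in metres and radians):
On the way, in this order (a step that is already met when the one before it is completed fails the run):
1. the spanner hangs by its eye on the post, let go (horizontal distance between spanner and post_tip below 0.01 m and height (world z) of spanner below 0.035 m and angle between spanner's own z axis and vertical below 0.25 rad and contact force between each of the arm, the fingers and spanner below 0.1 N), for 0.3 s.
2. the held wedge lifts the plate's front edge (value of joint plate above 0.008 rad and contact force between wedge and stand above 0.5 N and contact force between the fingers and wedge above 1 N), for 0.2 s.
At the end, for the whole second after the job is handed in: Spanner let go on the tool stand, post through its eye (within 10 mm, lower than 35 mm). The wedge, flat on the bench, held still, thin end first between the legs, alone carries the plate, its front edge 1.4 to 9.5 mm off the foot (tilt 0.008 to 0.056). Robot clear of the viscometer (all of step 1 and all of step 2 and value of joint plate below 0.056 rad and x of stand in the frame of wedge above 0.015 m and y of wedge in the frame of stand between -0.03 and 0.03 m and height (world z) of wedge below 0.006 m and angle between wedge's own z axis and vertical below 0.08 rad and contact force between each of the arm, the fingers, block and stand below 0.3 N and linear speed of wedge below 0.01 m/s); the arm keeps its last pose, push and grip.
It fails at once if another loose thing is moved (more than 30 mm) (distance of any of block, beaker, reagent, jar, driver, weight, dish from where it was at the start of the episode above 0.03 m).
It also fails if it takes over 67 s, if anything falls off the work surface, if the arm or the gripper's body presses on something with over 40 N, if the wrist force passes 120 N, or if a joint passes its speed limit or range.

## Working session

There is one attempt and no reset: what is moved stays moved. The work goes in short steps, Python scripts to look and compute and a tool call to move; the robot and the scene stay as the last step left them, time stands still between calls to the robot, and variables do not carry over. Pictures are saved under pics/ and viewed, at most 10 in all, crops included, and the job is handed in when it is done.

Besides the shell and the picture viewer there is one more tool, called after "Call:" in YAML: its name, and indented under it one key for each argument. jog_arm: Moves the arm, as the interface text tells. Its arguments: {"type":"object","properties":{"targets":{"type":"array"},"newtons":{"type":"number"}},"required":["targets"]}

```bash
mkdir -p pics; cat > h.py <<'E'
import numpy as np, cv2
from scipy.spatial.transform import Rotation as R
from bench import bot
def cloud(im):
    d=im['depth'];v,u=np.mgrid[:d.shape[0],:d.shape[1]]
    P=np.stack([(u-im['cx'])/im['fx']*d,(v-im['cy'])/im['fy']*d,d],-1)
    Rm=cv2.Rodrigues(np.array(im['rvec'],float))[0]
    W=(P-np.array(im['tvec']).reshape(3))@Rm
    W[d<=0]=np.nan
    return W
def save(im,n): cv2.imwrite('pics/'+n,im['pixels'][:,:,::-1])
def proj(im,p): return cv2.projectPoints(np.array(p,float).reshape(-1,3),np.array(im['rvec'],float),np.array(im['tvec'],float),np.array([[im['fx'],0,im['cx']],[0,im['fy'],im['cy']],[0,0,1.]]),None)[0].reshape(-1,2)
E
python3 - <<'E'
from h import *
for n in('top','scene'):
    im=bot.get_image(n);save(im,n+'0.png');np.save(n+'0.npy',cloud(im));print(n,im['fx'],im['tvec'],im['rvec'])
print(bot.state())
E
```

```text
top 539.5026957003521 [  -3.34433415  570.39284042 1295.37088651] [ 2.19401997 -2.17206382  0.10392472]
scene 426.9910796677211 [ 393.71314328 -262.11291538 1272.26655171] [ 1.07211108  2.46773991 -0.95363501]
{'time_s': 0.1, 'joints': array([71.28115816, 18.43565409, -4.01685219, 83.16894304,  1.29462206,
       78.54125231, -3.26004242]), 'dq': array([ 0.03288661, -0.10722825,  0.01373051, -0.17400446, -0.0012317 ,
        0.00508176,  0.08900471]), 'joint_torque': array([-2.27154801e-04, -4.92571199e+01, -4.05772319e-01, -3.13399065e+01,
       -6.41640835e-02,  3.95866041e-02,  9.16558656e-05]), 'tcp_pos': array([ 217.03439202, -612.08775883,  184.15255354]), 'ee_rot': array([-1.79899370e+02,  4.73882540e-03,  1.95295989e+01]), 'ft_force': array([0.85574981, 0.22800903, 0.3933672 ]), 'ft_torque': array([ 0.05383429, -0.00126824, -0.01084397]), 'finger_force': 0.0, 'grip_width': 86.95380117906433}
```

View pics/top0.png

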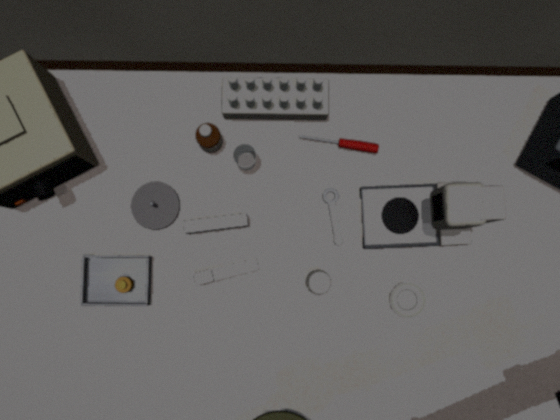

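View pics/scene0.png

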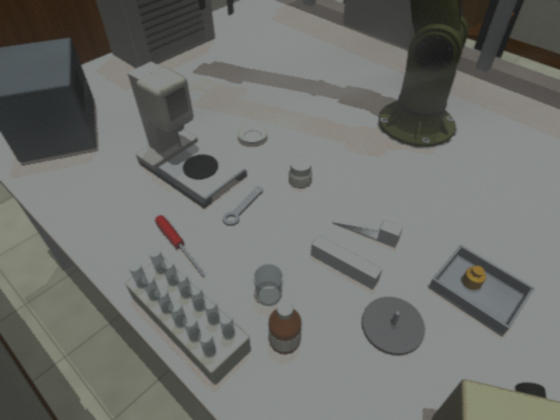

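The top view has +x up and +y left. The spanner eye is at (331,196) with its handle end at (338,242). The wedge heel is at (204,276) and its toe at (256,264). The plate front is at column 362, rows 187-247, the post at (155,205), and the plain block at (215,223).

```bash
python3 - <<'E'
from h import *
W=np.load('top0.npy')
def reg(n,u0,u1,v0,v1,z0,z1,med=False):
    P=W[v0:v1,u0:u1].reshape(-1,3);P=P[np.isfinite(P[:,2])]
    print(n,'allz',np.percentile(P[:,2],[1,25,50,75,99]).round(1))
    P=P[(P[:,2]>z0)&(P[:,2]<z1)]
    r=cv2.minAreaRect(P[:,:2].astype(np.float32)); print('  n',len(P),'mean',P.mean(0).round(1),'rect',np.round(r[0],1),np.round(r[1],1),round(r[2],1))
    return P
reg('spanner',320,348,182,250,5,30)
reg('eye',320,343,186,204,5,30)
reg('end',330,346,230,250,5,30)
reg('wedge',185,265,250,290,5,60)
reg('heel',185,265,250,290,40,60)
reg('block',178,255,205,240,30,60)
reg('disc',125,185,178,235,6,25)
reg('post',145,165,195,215,28,70)
reg('plate',355,440,180,255,15,34)
reg('platefront',355,368,180,255,15,34)
W2=W[212,355:372]; print(W2.round(0).tolist())
reg('jar',300,340,262,300,40,70)
reg('beaker',230,262,140,175,30,90)
reg('head',430,510,170,240,200,300)
reg('driver',295,385,130,158,5,50)
E
```

```text
spanner allz [-5.3 -0.1  2.3  5.9 14.5]
  n 549 mean [ 584.4 -128.     9.3] rect [ 585.6 -128.6] [ 67.4 165.1] 90.0
eye allz [-5.1  0.1  3.2  8.5 16.3]
  n 150 mean [ 633.7 -119.6   10. ] rect [ 635.5 -124.7] [42.  51.2] 9.0
end allz [-4.8  0.3  3.   8.7 13.9]
  n 121 mean [ 530.1 -137.9    9.8] rect [ 525.7 -139.6] [44.5 34.8] 0.3
wedge allz [-4.9 -0.1  2.4  8.2 47.5]
  n 1002 mean [445.  135.1  25.2] rect [448.1 139.4] [ 95.5 194.4] 0.6
heel allz [-4.9 -0.1  2.4  8.2 47.5]
  n 244 mean [431.4 185.8  44.9] rect [433.  178.2] [29.4 62.8] 14.5
block allz [-4.5  0.3  3.  42.5 49.8]
  n 824 mean [560.1 160.9  44.8] rect [560.5 161.2] [ 30.3 153.9] 7.7
disc allz [-4.2  1.6  9.3 13.5 42.3]
  n 1874 mean [604.6 313.3  12.9] rect [603.1 315.3] [139.6 147.3] 0.7
post allz [ 6.9 11.6 13.6 15.4 55.8]
  n 25 mean [604.7 312.5  47.6] rect [605.5 313.1] [10.1  8.6] 44.1
plate allz [ -3.9  19.8  32.2  36.9 211.3]
  n 2403 mean [ 580.8 -281.2   29.3] rect [ 584.7 -291.4] [154.  193.7] 3.1
platefront allz [-5.4  0.4  3.9 30.3 37.3]
  n 296 mean [ 587.6 -201.2   29.3] rect [ 580.3 -200.8] [153.5  17.6] 0.1
[[594.0, -183.0, 1.0], [595.0, -187.0, -8.0], [594.0, -188.0, -2.0], [594.0, -190.0, 3.0], [594.0, -193.0, 2.0], [594.0, -196.0, 0.0], [594.0, -197.0, 4.0], [592.0, -197.0, 24.0], [591.0, -198.0, 28.0], [591.0, -200.0, 34.0], [591.0, -203.0, 31.0], [591.0, -205.0, 31.0], [591.0, -207.0, 34.0], [591.0, -210.0, 33.0], [591.0, -212.0, 33.0], [591.0, -215.0, 32.0], [591.0, -217.0, 34.0]]
jar allz [-4.7  0.1  2.8 56.6 65.8]
  n 401 mean [421.4 -88.2  61. ] rect [421.7 -88.3] [52.1 50.1] 45.7
beaker allz [-4.8  0.9  4.1 29.  78.5]
  n 274 mean [726.1  94.   61.3] rect [719.8  91.8] [58.4 57.4] 1.4
head allz [ -4.2   2.7 200.6 254.9 259.7]
  n 2791 mean [ 587.2 -378.3  250.9] rect [ 589.5 -387.2] [ 90.1 125.9] 2.6
driver allz [-4.7 -0.1  2.1  5.5 29. ]
  n 676 mean [ 762.9 -160.5   18. ] rect [ 765.8 -143.7] [ 69.5 224.5] 0.6
```

```bash
cat >> h.py <<'E'
def to(x,y,z,yaw):
    s=bot.state();Rc=R.from_euler('xyz',s['ee_rot'],degrees=True);Rt=R.from_euler('xyz',[180,0,yaw],degrees=True)
    print('t',(Rc.inv().apply(np.array([x,y,z])-s['tcp_pos'])).round(1),'a',(Rc.inv()*Rt).as_rotvec().round(3))
E
python3 -c "
from h import *
to(560,-135,230,10)"
```

```text
t [ 482.7 -335.1  -45.3] a [-0.002  0.     0.166]
```

Call:
jog_arm:
  targets:
    - {"tx":40,"ty":-28,"tz":-45}
    - {"tx":80,"ty":-56,"tz":-60}
    - {"tx":120,"ty":-83,"tz":-60}
    - {"tx":160,"ty":-111,"tz":-60,"az":0.05}
    - {"tx":200,"ty":-139,"tz":-60,"az":0.1}
    - {"tx":240,"ty":-167,"tz":-60,"az":0.166}
    - {"tx":280,"ty":-194,"tz":-60,"az":0.166}
    - {"tx":320,"ty":-222,"tz":-60,"az":0.166}

```text
$.targets[0]: bad value
```

```bash
python3 -c "
from h import *
to(560,-135,230,10);print(bot.state()['time_s'])"
```

```text
t [ 482.7 -335.1  -45.3] a [-0.002  0.     0.166]
0.1
```

Every field is needed in each row.

Call:
jog_arm:
  targets:
    - {"ax":0,"ay":0,"az":0,"tx":40,"ty":-28,"tz":-30,"jaw":100}
    - {"ax":0,"ay":0,"az":0,"tx":80,"ty":-56,"tz":-50,"jaw":100}
    - {"ax":0,"ay":0,"az":0,"tx":120,"ty":-83,"tz":-50,"jaw":100}
    - {"ax":0,"ay":0,"az":0.05,"tx":160,"ty":-111,"tz":-50,"jaw":100}
    - {"ax":0,"ay":0,"az":0.1,"tx":200,"ty":-139,"tz":-50,"jaw":100}
    - {"ax":0,"ay":0,"az":0.166,"tx":240,"ty":-167,"tz":-50,"jaw":100}
    - {"ax":0,"ay":0,"az":0.166,"tx":280,"ty":-194,"tz":-50,"jaw":100}
    - {"ax":0,"ay":0,"az":0.166,"tx":320,"ty":-222,"tz":-50,"jaw":100}

```text
time_s: 0.9
tcp_pos: [444.6, -295.5, 234.9]
ee_rot: [180.0, 0.0, 10.0]
ft_force: [1.3, -1.3, 1.0]
grip_width: 87.5
finger_force: 0.0
```

```bash
python3 -c "
from h import *
to(560,-135,230,10);print(bot.state()['time_s'])"
```

```text
t [ 141.5 -138.     4.9] a [0. 0. 0.]
0.9
```

Call:
jog_arm:
  targets:
    - {"ax":0,"ay":0,"az":0,"tx":30,"ty":-30,"tz":0,"jaw":60}
    - {"ax":0,"ay":0,"az":0,"tx":65,"ty":-64,"tz":0,"jaw":60}
    - {"ax":0,"ay":0,"az":0,"tx":100,"ty":-98,"tz":5,"jaw":60}
    - {"ax":0,"ay":0,"az":0,"tx":128,"ty":-125,"tz":5,"jaw":60}
    - {"ax":0,"ay":0,"az":0,"tx":141,"ty":-138,"tz":5,"jaw":60}
    - {"ax":0,"ay":0,"az":0,"tx":141,"ty":-138,"tz":5,"jaw":60}
    - {"ax":0,"ay":0,"az":0,"tx":141,"ty":-138,"tz":5,"jaw":60}

```text
time_s: 1.6
tcp_pos: [558.3, -137.5, 229.6]
ee_rot: [180.0, 0.1, 10.0]
ft_force: [-1.2, -1.0, -0.3]
grip_width: 52.6
finger_force: 0.0
```

```bash
python3 -c "
from h import *
im=bot.get_image('wrist');save(im,'w1.png');np.save('w1.npy',cloud(im));print(bot.state()['tcp_pos'],proj(im,[[634,-120,9],[523,-140,9],[590,-197,22]]))
im=bot.get_image('top');np.save('top1.npy',cloud(im))"
```

```text
[ 557.99345625 -138.5847364   229.73650325] [[271.81054435 111.11697514]
 [272.38153206 205.8418377 ]
 [330.53369694 161.74773933]]
```

View pics/w1.png

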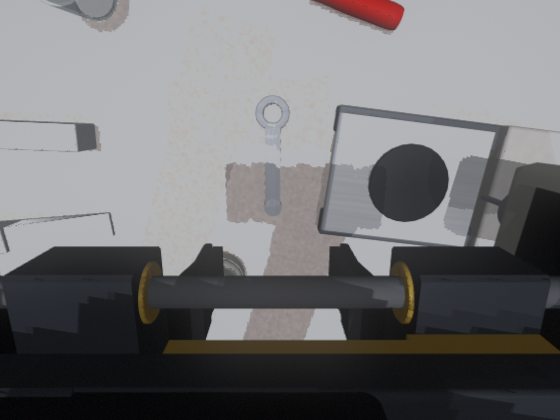

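The wrist view shows the spanner eye at (272,112), its end at (273,207), and the foot's front corners at (340,108) and (322,234). I back-project these.

```bash
cat >> h.py <<'E'
def ray(im,u,v,z):
    Rm=cv2.Rodrigues(np.array(im['rvec'],float))[0];c=-Rm.T@np.array(im['tvec'],float).reshape(3)
    d=Rm.T@np.array([(u-im['cx'])/im['fx'],(v-im['cy'])/im['fy'],1]);return c+d*(z-c[2])/d[2]
E
python3 - <<'E'
from h import *
im=bot.get_image('wrist')
g=cv2.cvtColor(im['pixels'],cv2.COLOR_RGB2GRAY)
print(cv2.HoughCircles(g[90:135,250:295],cv2.HOUGH_GRADIENT,1.5,5,param1=100,param2=12,minRadius=7,maxRadius=22))
e=ray(im,272.5,112.5,9);t=ray(im,273,207.3,9);print('eye',e,'end',t,np.linalg.norm(e-t),np.degrees(np.arctan2(*(t-e)[[1,0]])))
a=ray(im,339,107,22);b=ray(im,321,235,22);print('corners',a,b,np.linalg.norm(a-b),np.degrees(np.arctan2(*(a-b)[[1,0]])))
W=cloud(im)
# plate from depth: top plane
m=(W[...,2]>15)&(W[...,2]<45)&(W[...,1]<-160)
k=cv2.morphologyEx(m.astype(np.uint8),cv2.MORPH_OPEN,np.ones((3,3)))
for v in range(115,235,10):
    u=np.where(k[v,300:])[0]
    if len(u):print(v,u[0]+300,W[v,u[0]+300].round(1),g[v,u[0]+292:u[0]+312])
E
```

```text
[[[18.75 20.25 16.15]
  [23.25 17.25 12.85]
  [24.75 26.25 12.85]
  [14.25 27.75  9.4 ]
  [18.75 12.75  9.4 ]
  [ 2.25 44.25 19.45]
  [11.25 18.75  9.1 ]]]
eye [ 632.39619568 -122.83074723    9.        ] end [ 520.94775486 -142.54577238    9.        ] 113.17878413398218 -169.968263237895
corners [ 650.76549768 -195.13574781   22.        ] [ 499.70637462 -206.13434932   22.        ] 151.45899740743863 4.164352257951775
115 335 [ 641.7 -193.1   18.8] [182 182 182 182 182 182 129  78  73  85 120 144 158 173 181 182 182 182
 182 182]
125 333 [ 630.6 -193.7   15.7] [179 180 182 182 182 182 162 103  71  78 107 135 153 165 179 182 182 182
 182 182]
135 333 [ 619.8 -194.    28.2] [181 181 180 181 180 179 153 128 108 126 147 160 176 181 182 182 182 182
 181 182]
145 332 [ 608.8 -195.3   27.8] [181 179 179 180 179 151 126 114 113 132 154 168 178 181 182 181 182 182
 181 182]
155 330 [ 597.5 -195.4   28. ] [181 181 181 181 181 182 180 141 109 129 149 162 176 181 181 182 181 181
 181 181]
165 328 [ 585.8 -195.9   26.3] [181 181 180 179 179 142 126 125 108  96 104 122 134 145 151 152 152 151
 152 151]
175 327 [ 574.4 -196.9   27.6] [144 129 124 124 124 123 122 113  93  98 108 116 124 143 148 148 148 148
 148 148]
185 325 [ 562.4 -197.2   27. ] [143 144 143 127 122 123 124 123  98  92 104 113 120 138 148 150 149 150
 149 149]
195 324 [ 550.9 -198.1   29. ] [143 143 129 123 122 121 120 110  93  98 108 116 127 143 148 147 148 148
 148 148]
205 322 [ 538.3 -198.6   27.2] [143 139 123 117 118 119 119 120  97  95 104 112 120 141 149 150 149 149
 148 149]
215 319 [ 523.4 -199.2   18.3] [141 141 140 139 124 117  96  64  55  62  84 100 109 116 132 144 146 146
 146 145]
225 317 [ 509.6 -199.9   15.3] [143 143 141 142 142 142 143  92  55  57  75  93 105 113 120 141 146 146
 146 146]
```

```bash
python3 -c "
from h import *
to(591,-130.1,3.5,10)"
```

```text
t [ 34.3  -3.3 226.5] a [ 0.001  0.001 -0.003]
```

Call:
jog_arm:
  targets:
    - {"ax":0,"ay":0,"az":0,"tx":25,"ty":-3,"tz":25,"jaw":50}
    - {"ax":0,"ay":0,"az":0,"tx":34,"ty":-3,"tz":70,"jaw":50}
    - {"ax":0,"ay":0,"az":0,"tx":34,"ty":-3,"tz":115,"jaw":50}
    - {"ax":0,"ay":0,"az":0,"tx":34,"ty":-3,"tz":160,"jaw":50}
    - {"ax":0,"ay":0,"az":0,"tx":34,"ty":-3,"tz":195,"jaw":50}
    - {"ax":0,"ay":0,"az":0,"tx":34,"ty":-3,"tz":212,"jaw":50}
    - {"ax":0,"ay":0,"az":0,"tx":34,"ty":-3,"tz":222,"jaw":50}
    - {"ax":0,"ay":0,"az":0,"tx":34,"ty":-3,"tz":226,"jaw":50}

```text
time_s: 2.55
tcp_pos: [591.1, -129.3, 3.5]
ee_rot: [180.0, 0.1, 9.9]
ft_force: [0.0, 0.0, -0.8]
grip_width: 43.4
finger_force: 0.0
```

Call:
jog_arm:
  targets:
    - {"ax":0,"ay":0,"az":0,"tx":0,"ty":0,"tz":0,"jaw":40}
    - {"ax":0,"ay":0,"az":0,"tx":0,"ty":0,"tz":0,"jaw":0}
    - {"ax":0,"ay":0,"az":0,"tx":0,"ty":0,"tz":0,"jaw":0}
    - {"ax":0,"ay":0,"az":0,"tx":0,"ty":0,"tz":0,"jaw":0}
    - {"ax":0,"ay":0,"az":0,"tx":0,"ty":0,"tz":0,"jaw":0}
    - {"ax":0,"ay":0,"az":0,"tx":0,"ty":0,"tz":0,"jaw":0}
    - {"ax":0,"ay":0,"az":0,"tx":0,"ty":0,"tz":0,"jaw":0}
    - {"ax":0,"ay":0,"az":0,"tx":0,"ty":0,"tz":0,"jaw":0}
  newtons: 30

```text
time_s: 3.35
tcp_pos: [591.8, -128.1, 4.1]
ee_rot: [180.0, 0.0, 10.0]
ft_force: [0.0, 0.5, -0.1]
grip_width: 0.7
finger_force: 0.0
```

```bash
python3 -c "
from h import *
im=bot.get_image('wrist')
a=im['pixels'];im2=bot.get_image('top')
o=np.hstack([cv2.resize(a[80:400,150:420],None,fx=1.4,fy=1.4),cv2.resize(im2['pixels'][160:272,290:390],(400,448))])
cv2.imwrite('pics/w2.png',o[:,:,::-1]);print(bot.state())"
```

```text
{'time_s': 3.45, 'joints': array([ 31.82480833,  24.01525495, -26.90335027,  99.98565439,
        12.41764491,  58.95107314, -79.50119823]), 'dq': array([ 0.07030754,  0.04715154,  0.01251674,  0.03160411, -0.00485779,
       -0.08431232, -0.04594894]), 'joint_torque': array([-1.12308226e-03, -4.68657088e+01, -5.45870349e+00, -2.68014550e+01,
       -3.16348078e-02, -6.64880429e-02,  8.57207442e-05]), 'tcp_pos': array([ 591.7831608 , -128.04851904,    4.09789891]), 'ee_rot': array([1.79996828e+02, 4.42917588e-03, 1.00204927e+01]), 'ft_force': array([-0.35696439, -0.55030128, -0.15894053]), 'ft_torque': array([-0.04473979, -0.04062958, -0.00188756]), 'finger_force': 0.0, 'grip_width': 0.3463936721633592}
```

View pics/w2.png

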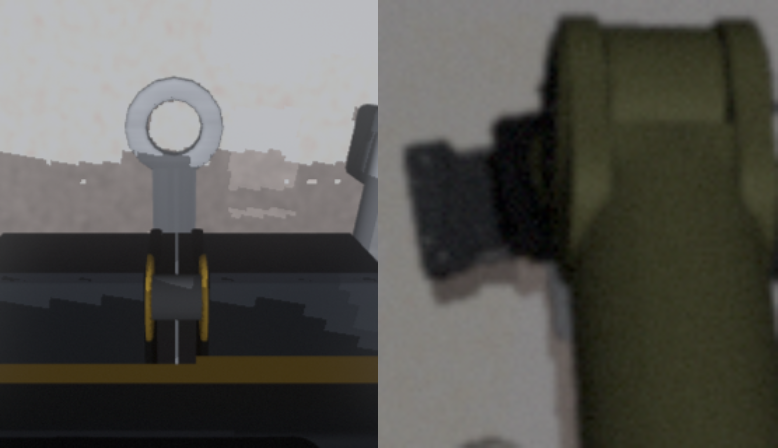

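The fingers have shut fully with no force, apparently without the handle between them. I check heights in the wrist depth.

```bash
python3 - <<'E'
from h import *
im=bot.get_image('wrist');W=cloud(im)
for v in range(140,345,8): print(v,[W[v,u].round(0).tolist() for u in (262,274,278)], W[v,235].round(0)[2])
E
```

```text
140 [[648.0, -111.0, 8.0], [649.0, -117.0, 8.0], [650.0, -120.0, 8.0]] 1.0
148 [[644.0, -112.0, 8.0], [645.0, -118.0, 8.0], [645.0, -120.0, 8.0]] -0.0
156 [[638.0, -112.0, -1.0], [640.0, -119.0, 0.0], [640.0, -121.0, -0.0]] -1.0
164 [[634.0, -113.0, -1.0], [635.0, -120.0, -0.0], [636.0, -122.0, -1.0]] -2.0
172 [[629.0, -114.0, -1.0], [631.0, -121.0, -1.0], [631.0, -123.0, -1.0]] -0.0
180 [[625.0, -115.0, -0.0], [626.0, -122.0, -0.0], [626.0, -124.0, -1.0]] -0.0
188 [[622.0, -115.0, 8.0], [622.0, -122.0, 1.0], [623.0, -124.0, 5.0]] -1.0
196 [[617.0, -116.0, 8.0], [618.0, -123.0, 8.0], [619.0, -125.0, 9.0]] -1.0
204 [[613.0, -117.0, 9.0], [614.0, -124.0, 9.0], [614.0, -126.0, 8.0]] -2.0
212 [[608.0, -118.0, 7.0], [609.0, -125.0, 9.0], [610.0, -127.0, 10.0]] -1.0
220 [[603.0, -118.0, 8.0], [604.0, -125.0, 8.0], [605.0, -128.0, 8.0]] 0.0
228 [[599.0, -119.0, 9.0], [599.0, -126.0, 8.0], [600.0, -129.0, 8.0]] 0.0
236 [[593.0, -120.0, 8.0], [595.0, -127.0, 8.0], [595.0, -129.0, 7.0]] -1.0
244 [[601.0, -120.0, 42.0], [590.0, -128.0, 8.0], [590.0, -130.0, 8.0]] -1.0
252 [[601.0, -121.0, 53.0]
[... 251 characters left out ...]
-123.0, 124.0], [624.0, -124.0, 124.0]] 133.0
284 [[622.0, -120.0, 126.0], [623.0, -123.0, 126.0], [623.0, -124.0, 127.0]] 134.0
292 [[621.0, -120.0, 128.0], [621.0, -123.0, 128.0], [621.0, -124.0, 127.0]] 133.0
300 [[620.0, -120.0, 129.0], [620.0, -123.0, 129.0], [620.0, -124.0, 129.0]] 133.0
308 [[616.0, -121.0, 126.0], [616.0, -124.0, 126.0], [617.0, -125.0, 127.0]] 135.0
316 [[591.0, -124.0, 89.0], [592.0, -128.0, 90.0], [592.0, -130.0, 89.0]] 135.0
324 [[588.0, -124.0, 90.0], [589.0, -128.0, 90.0], [589.0, -130.0, 89.0]] 134.0
332 [[585.0, -125.0, 90.0], [586.0, -129.0, 90.0], [585.0, -131.0, 89.0]] 134.0
340 [[614.0, -122.0, 136.0], [614.0, -124.0, 136.0], [615.0, -125.0, 136.0]] 136.0
```

```bash
python3 - <<'E'
from h import *
im=bot.get_image('scene');W=cloud(im)
p=proj(im,[[591.8,-128,4],[591.8,-128,45],[632,-123,9]]);print(p)
u,v=p[0].astype(int)
for q in range(v-40,v+8,3): print(q,W[q,u].round(0),W[q,u+4].round(0))
cv2.imwrite('pics/s2.png',cv2.resize(im['pixels'][v-75:v+45,u-80:u+80],(800,600))[:,:,::-1])
w=bot.get_image('wrist');Rm=cv2.Rodrigues(np.array(w['rvec']))[0];print('cam',-Rm.T@np.array(w['tvec']))
E
```

```text
[[241.20315971 206.7763626 ]
 [239.89678003 194.98568128]
 [230.07692611 215.51386636]]
166 [610. -91. 171.] [606. -83. 173.]
169 [611. -91. 163.] [607. -82. 166.]
172 [612. -90. 156.] [611. -79. 162.]
175 [612. -91. 147.] [610. -81. 152.]
178 [610. -95. 133.] [611. -81. 144.]
181 [614. -91. 131.] [602. -92. 121.]
184 [618. -87. 127.] [613. -79. 129.]
187 [ 599. -111.   88.] [618. -75. 126.]
190 [ 597. -115.   75.] [ 541. -169.   -3.]
193 [ 595. -119.   61.] [ 551. -158.    0.]
196 [ 596. -119.   51.] [ 557. -152.   -2.]
199 [ 597. -119.   42.] [ 570. -138.    7.]
202 [ 583. -138.    7.] [ 577. -130.    7.]
205 [ 590. -130.    7.] [ 583. -123.    7.]
208 [ 597. -122.    8.] [ 589. -117.    6.]
211 [ 602. -117.    5.] [ 593. -114.    1.]
cam [ 660.70748577 -116.52150567  202.77921978]
```

View pics/s2.png

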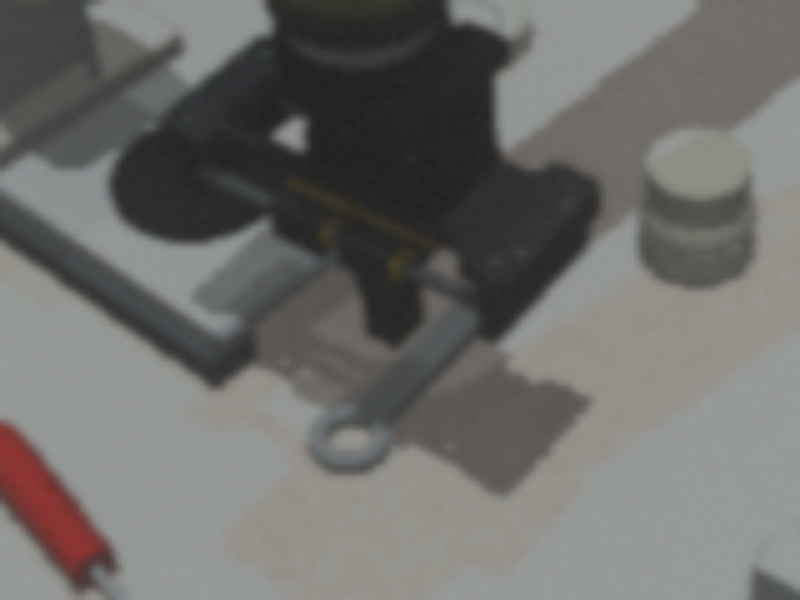

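The scene crop shows the fingertips shut well above the handle (crop pixel (390,340)), about 40 mm up although the state reports z = 4. The reported TCP is therefore off along z, and I measure by how much.

```bash
python3 - <<'E'
from h import *
im=bot.get_image('wrist');W=cloud(im)
m=(abs(W[...,1]+127)<14)&(abs(W[...,0]-601)<6)&(W[...,2]>20)&(W[...,2]<70)
for u in range(255,300,3):
    c=np.where(m[:,u])[0]
    if len(c): print(u,c.max(),W[c.max(),u].round(1))
print(bot.state()['tcp_pos'])
E
```

```text
258 261 [ 601.2 -119.3   63.8]
261 267 [ 601.2 -120.8   69.5]
264 270 [ 599.8 -122.3   68.9]
267 271 [ 600.  -123.5   69.9]
270 270 [ 600.  -124.7   68.4]
273 272 [ 599.5 -126.1   68.8]
276 271 [ 595.6 -128.1   58.6]
279 271 [ 600.8 -128.4   69.7]
282 270 [ 601.1 -129.6   68.9]
285 271 [ 601.3 -130.8   69.8]
288 270 [ 601.7 -132.1   69.2]
291 267 [ 603.5 -132.9   69.9]
294 247 [ 603.6 -135.4   45.7]
[ 591.75584172 -128.08017627    4.09402124]
```

Call:
jog_arm:
  targets:
    - {"ax":0,"ay":0,"az":0,"tx":0,"ty":2,"tz":0,"jaw":50}
    - {"ax":0,"ay":0,"az":0,"tx":0,"ty":2,"tz":0,"jaw":50}
    - {"ax":0,"ay":0,"az":0,"tx":0,"ty":2,"tz":0,"jaw":50}
    - {"ax":0,"ay":0,"az":0,"tx":0,"ty":2,"tz":0,"jaw":50}
    - {"ax":0,"ay":0,"az":0,"tx":0,"ty":2,"tz":15,"jaw":50}
    - {"ax":0,"ay":0,"az":0,"tx":0,"ty":2,"tz":25,"jaw":50}
    - {"ax":0,"ay":0,"az":0,"tx":0,"ty":2,"tz":31,"jaw":50}
    - {"ax":0,"ay":0,"az":0,"tx":0,"ty":2,"tz":31,"jaw":50}

```text
time_s: 4.45
tcp_pos: [590.7, -129.7, -28.8]
ee_rot: [-179.9, 0.2, 10.0]
ft_force: [0.0, -0.8, -0.4]
grip_width: 43.1
finger_force: 0.0
```

Call:
jog_arm:
  targets:
    - {"ax":0,"ay":0,"az":0,"tx":0,"ty":0,"tz":1,"jaw":50}
    - {"ax":0,"ay":0,"az":0,"tx":0,"ty":0,"tz":2,"jaw":50}
    - {"ax":0,"ay":0,"az":0,"tx":0,"ty":0,"tz":2,"jaw":50}

```text
time_s: 4.75
tcp_pos: [592.4, -130.1, -28.6]
ee_rot: [180.0, -0.0, 10.0]
ft_force: [0.8, 0.2, 0.2]
grip_width: 43.3
finger_force: 0.0
```

Call:
jog_arm:
  targets:
    - {"ax":0,"ay":0,"az":0,"tx":0,"ty":0,"tz":1,"jaw":50}
    - {"ax":0,"ay":0,"az":0,"tx":0,"ty":0,"tz":1,"jaw":50}

```text
time_s: 4.95
tcp_pos: [592.2, -130.1, -29.8]
ee_rot: [180.0, -0.0, 10.0]
ft_force: [0.6, 0.7, 0.7]
grip_width: 43.4
finger_force: 0.0
```

```bash
python3 - <<'E'
from h import *
im=bot.get_image('wrist');W=cloud(im);s=bot.state();print(s['tcp_pos'],s['ft_force'],s['grip_width'])
m=(abs(W[...,0]-600.5)<4)&(abs(W[...,1]+130)<50)&(W[...,2]>1.5)&(W[...,2]<35)
ys=np.where(m)
for u in np.unique(ys[1])[::4]:
    c=ys[0][ys[1]==u]; print(u,c.max(),W[c.max(),u].round(1),c.min(),W[c.min(),u].round(1))
E
```

```text
[ 592.23781348 -130.05460519  -29.71457496] [ 0.90768696  0.94553389 -0.11514414] 43.3776879559388
198 267 [596.6 -97.   34.7] 267 [596.6 -97.   34.7]
202 266 [597.  -98.5  34. ] 264 [597.2 -98.2  32.5]
206 266 [ 597.7 -100.3   34.8] 258 [597.4 -98.6  26.3]
210 269 [ 596.7 -102.1   34.8] 250 [597.2 -98.6  16.1]
214 267 [ 596.7 -103.3   32.5] 244 [597.1 -99.    7.6]
218 269 [ 596.8 -105.3   33.9] 243 [ 597.9 -100.8    7.3]
222 270 [ 596.6 -107.    33.8] 247 [ 596.7 -103.2    8.6]
226 264 [ 596.8 -107.8   27.8] 246 [ 597.3 -105.     8. ]
230 251 [ 597.2 -107.7   13.4] 246 [ 597.1 -106.8    6.7]
253 252 [ 596.8 -118.5    8.8] 236 [ 604.4 -117.2    7.1]
257 253 [ 596.6 -120.5    8.9] 237 [ 604.5 -119.2    7.9]
261 253 [ 596.6 -122.5    8. ] 238 [ 604.3 -121.2    8. ]
265 254 [ 596.5 -124.5    8.1] 239 [ 604.1 -123.2    7.9]
269 255 [ 596.8 -126.5    9.3] 240 [ 603.9 -125.2    7.6]
273 254 [ 597.2 -128.4    8.2] 240 [ 604.4 -127.1    8.2]
277 256 [ 596.6 -130.5    8.4] 241 [ 604.5 -129.1    8.9]
281 256 [ 596.8 -132.5    7.9] 242 [ 603.9 -131.2    7.6]
285 257 [ 597.3 -134.3    9.8] 242 [ 604.4 -133.1    8.1]
320 264 [ 597.5 -151.5   11.9] 249 [ 603.8 -150.7    8. ]
324 274 [ 597.8 -151.9   23.7] 261 [ 603.9 -150.6   23.3]
328 274 [ 602.3 -151.3   33.3] 269 [ 604.1 -151.1   32.1]
```

Call:
jog_arm:
  targets:
    - {"ax":0,"ay":0,"az":0,"tx":0,"ty":0,"tz":2,"jaw":50}
    - {"ax":0,"ay":0,"az":0,"tx":0,"ty":0,"tz":3.5,"jaw":50}
    - {"ax":0,"ay":0,"az":0,"tx":0,"ty":0,"tz":4,"jaw":50}

```text
time_s: 5.3
tcp_pos: [591.9, -130.0, -34.2]
ee_rot: [-180.0, 0.0, 10.0]
ft_force: [-0.9, 0.0, -0.3]
grip_width: 43.2
finger_force: 0.0
```

Call:
jog_arm:
  targets:
    - {"ax":0,"ay":0,"az":0,"tx":0,"ty":0,"tz":0,"jaw":0}
    - {"ax":0,"ay":0,"az":0,"tx":0,"ty":0,"tz":0,"jaw":0}
    - {"ax":0,"ay":0,"az":0,"tx":0,"ty":0,"tz":0,"jaw":0}
    - {"ax":0,"ay":0,"az":0,"tx":0,"ty":0,"tz":0,"jaw":0}
    - {"ax":0,"ay":0,"az":0,"tx":0,"ty":0,"tz":0,"jaw":0}
    - {"ax":0,"ay":0,"az":0,"tx":0,"ty":0,"tz":0,"jaw":0}
  newtons: 30

```text
time_s: 5.9
tcp_pos: [592.2, -129.8, -33.8]
ee_rot: [-180.0, -0.0, 10.0]
ft_force: [0.3, 0.4, -0.1]
grip_width: 17.4
finger_force: 30.0
```

Call:
jog_arm:
  targets:
    - {"ax":0,"ay":0,"az":0,"tx":0,"ty":0,"tz":-10,"jaw":0}
    - {"ax":0,"ay":0,"az":0,"tx":0,"ty":0,"tz":-35,"jaw":0}
    - {"ax":0,"ay":0,"az":0,"tx":0,"ty":0,"tz":-70,"jaw":0}
    - {"ax":0,"ay":0,"az":0,"tx":0,"ty":0,"tz":-105,"jaw":0}
    - {"ax":0,"ay":0,"az":0,"tx":0,"ty":0,"tz":-120,"jaw":0}
    - {"ax":0,"ay":0,"az":0,"tx":0,"ty":0,"tz":-120,"jaw":0}
    - {"ax":0,"ay":0,"az":0,"tx":0,"ty":0,"tz":-120,"jaw":0}

```text
time_s: 6.6
tcp_pos: [591.3, -130.1, 85.0]
ee_rot: [-180.0, 0.1, 10.0]
ft_force: [-0.2, 0.6, -2.6]
grip_width: 17.1
finger_force: 30.0
```

```bash
cat >> h.py <<'E'
def eye():
    im=bot.get_image('wrist');W=cloud(im);s=bot.state();T=s['tcp_pos'];Rt=R.from_euler('xyz',s['ee_rot'],degrees=True)
    L=Rt.inv().apply((W-T).reshape(-1,3)).reshape(W.shape)
    ref=-37
    m=(L[...,0]>22)&(L[...,0]<70)&(abs(L[...,1])<28)&(abs(L[...,2]+31.)<12)
    P=L[m];f=(P[:,2]>-60)
    r=P[P[:,0]>22]
    c,rad=cv2.minEnclosingCircle(r[r[:,0]>np.percentile(r[:,0],99)-30][:,:2].astype(np.float32))
    h=P[P[:,0]<24]
    print('n',len(P),'zmed',np.median(P[:,2]),'xmax',np.percentile(P[:,0],99.5),'y',np.percentile(P[P[:,0]>34][:,1],[1,99]),'circ',c,rad,'handle y',np.percentile(h[:,1],[2,98]) if len(h) else None)
    return c
E
python3 -c "
from h import *
print(bot.state()['tcp_pos'],bot.state()['ee_rot']);eye()"
```

```text
[ 591.25688282 -130.14470295   85.01029279] [-1.79986102e+02  9.11368736e-02  1.00061975e+01]
n 2881 zmed -42.34149871664044 xmax 61.14677951922973 y [-18.27796934  19.58203385] circ (41.77438735961914, 0.5264382362365723) 20.071659088134766 handle y [-8.05252938  8.86790079]
```

```bash
python3 -c "
from h import *
to(565.5,299,85,20)"
```

```text
t [  49.8 -426.8   -0.5] a [-0.001  0.003 -0.174]
```

Call:
jog_arm:
  targets:
    - {"ax":0,"ay":0,"az":0,"tx":2,"ty":-15,"tz":-10,"jaw":0}
    - {"ax":0,"ay":0,"az":0,"tx":5,"ty":-45,"tz":-15,"jaw":0}
    - {"ax":0,"ay":0,"az":0,"tx":10,"ty":-85,"tz":-15,"jaw":0}
    - {"ax":0,"ay":0,"az":-0.04,"tx":15,"ty":-128,"tz":-15,"jaw":0}
    - {"ax":0,"ay":0,"az":-0.08,"tx":20,"ty":-171,"tz":-15,"jaw":0}
    - {"ax":0,"ay":0,"az":-0.12,"tx":25,"ty":-214,"tz":-15,"jaw":0}
    - {"ax":0,"ay":0,"az":-0.16,"tx":30,"ty":-257,"tz":-15,"jaw":0}
    - {"ax":0,"ay":0,"az":-0.174,"tx":35,"ty":-300,"tz":-15,"jaw":0}

```text
time_s: 7.45
tcp_pos: [572.8, 174.3, 100.6]
ee_rot: [-180.0, 0.1, 20.1]
ft_force: [1.5, -0.0, -1.0]
grip_width: 17.1
finger_force: 30.0
```

```bash
python3 -c "
from h import *
to(565.5,299,85,20)"
```

```text
t [  36.  -119.6   15.6] a [-0.001  0.001  0.002]
```

Call:
jog_arm:
  targets:
    - {"ax":0,"ay":0,"az":0,"tx":11,"ty":-38,"tz":5,"jaw":0}
    - {"ax":0,"ay":0,"az":0,"tx":22,"ty":-75,"tz":12,"jaw":0}
    - {"ax":0,"ay":0,"az":0,"tx":31,"ty":-103,"tz":15,"jaw":0}
    - {"ax":0,"ay":0,"az":0,"tx":36,"ty":-119,"tz":15,"jaw":0}
    - {"ax":0,"ay":0,"az":0,"tx":36,"ty":-119,"tz":15,"jaw":0}
    - {"ax":0,"ay":0,"az":0,"tx":36,"ty":-119,"tz":15,"jaw":0}
    - {"ax":0,"ay":0,"az":0,"tx":36,"ty":-119,"tz":15,"jaw":0}

```text
time_s: 8.15
tcp_pos: [568.5, 292.9, 86.0]
ee_rot: [179.9, 0.0, 19.8]
ft_force: [-0.1, -0.6, -1.4]
grip_width: 17.4
finger_force: 30.0
```

```bash
python3 - <<'E'
from h import *
to(565.5,299,85,20)
im=bot.get_image('wrist');save(im,'w3.png');W=cloud(im);s=bot.state();T=s['tcp_pos'];Rt=R.from_euler('xyz',s['ee_rot'],degrees=True)
m=(abs(W[...,0]-605)<25)&(abs(W[...,1]-313)<25)&(W[...,2]>25)&(W[...,2]<60)
P=W[m];print(len(P),P.mean(0),'tool',Rt.inv().apply(P.mean(0)-T) if len(P) else '',P[:,2].max())
eye()
E
```

```text
t [-0.8 -6.7  1. ] a [ 0.002  0.    -0.003]
111 [603.19201622 312.23099486  52.58786701] tool [39.10540585 -6.46782742 33.51181838] 55.94040753342064
n 4107 zmed -41.603308732111834 xmax 60.48322898979226 y [-17.9719591  19.4276348] circ (41.27668380737305, 0.6581665277481079) 19.853055953979492 handle y [-7.65920336  9.23110511]
```

View pics/w3.png

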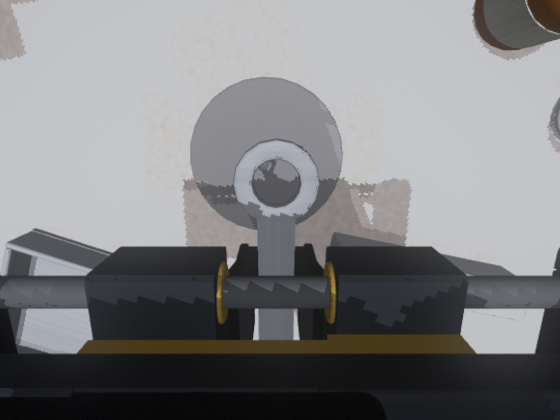

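The post tip is at (268,168), seen through the ring centred at (276,180). A shift of about (-1.5, -7) in the tool's axes should centre it.

Call:
jog_arm:
  targets:
    - {"ax":0,"ay":0,"az":0,"tx":-1.5,"ty":-7,"tz":12,"jaw":0}
    - {"ax":0,"ay":0,"az":0,"tx":-1.5,"ty":-7,"tz":36,"jaw":0}
    - {"ax":0,"ay":0,"az":0,"tx":-1.5,"ty":-7,"tz":46,"jaw":0}
    - {"ax":0,"ay":0,"az":0,"tx":-1.5,"ty":-7,"tz":48,"jaw":0}
    - {"ax":0,"ay":0,"az":0,"tx":-1.5,"ty":-7,"tz":48,"jaw":0}
    - {"ax":0,"ay":0,"az":0,"tx":-1.5,"ty":-7,"tz":48,"jaw":0}

```text
time_s: 8.85
tcp_pos: [564.4, 302.1, 38.9]
ee_rot: [-180.0, -0.1, 20.0]
ft_force: [-0.6, -0.2, -1.6]
grip_width: 17.7
finger_force: 30.0
```

```bash
python3 - <<'E'
from h import *
im=bot.get_image('wrist');W=cloud(im);s=bot.state();T=s['tcp_pos'];Rt=R.from_euler('xyz',s['ee_rot'],degrees=True);print(T,s['ft_force'])
m=(abs(W[...,0]-605)<12)&(abs(W[...,1]-313)<12)&(W[...,2]>25)&(W[...,2]<62)
P=W[m];print(len(P),P.mean(0),P[:,2].min(),P[:,2].max(),'tool',Rt.inv().apply(P.mean(0)-T))
print('topcam',Rt.inv().apply([605,312.8,55]-T))
print(eye())
cv2.imwrite('pics/w4.png',cv2.resize(im['pixels'][110:260,190:360],None,fx=3,fy=3)[:,:,::-1])
E
```

```text
[564.50026989 302.05688654  39.10577149] [-0.82939647 -0.57985325 -0.74637566]
339 [604.87331592 313.87869971  49.01842324] 25.24346112318535 55.66097173570482 tool [41.99892558  2.67741301 -9.8448203 ]
topcam [ 41.75927331   3.73356692 -15.82696107]
n 4046 zmed -41.731084855698484 xmax 60.54056950094838 y [-18.34787789  19.11848603] circ (41.35082244873047, 0.37738606333732605) 19.827035903930664 handle y [-8.33012615  8.97827319]
(41.35082244873047, 0.37738606333732605)
```

View pics/w4.png

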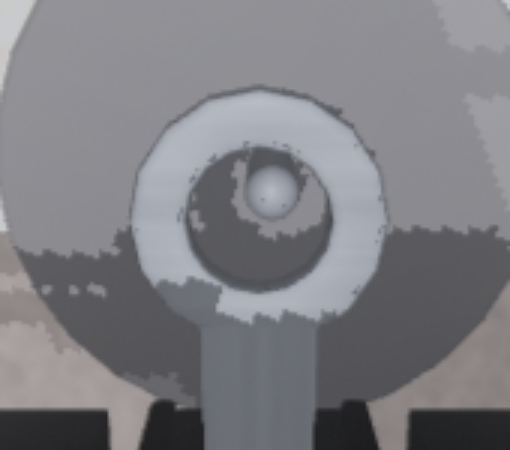

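Call:
jog_arm:
  targets:
    - {"ax":0,"ay":0,"az":0,"tx":0.5,"ty":2.5,"tz":0,"jaw":0}
    - {"ax":0,"ay":0,"az":0,"tx":0.5,"ty":2.5,"tz":10,"jaw":0}
    - {"ax":0,"ay":0,"az":0,"tx":0.5,"ty":2.5,"tz":25,"jaw":0}
    - {"ax":0,"ay":0,"az":0,"tx":0.5,"ty":2.5,"tz":42,"jaw":0}
    - {"ax":0,"ay":0,"az":0,"tx":0.5,"ty":2.5,"tz":52,"jaw":0}
    - {"ax":0,"ay":0,"az":0,"tx":0.5,"ty":2.5,"tz":56,"jaw":0}
    - {"ax":0,"ay":0,"az":0,"tx":0.5,"ty":2.5,"tz":57,"jaw":0}
    - {"ax":0,"ay":0,"az":0,"tx":0.5,"ty":2.5,"tz":57,"jaw":0}

```text
time_s: 9.75
tcp_pos: [565.3, 299.8, -18.8]
ee_rot: [-180.0, -0.0, 20.0]
ft_force: [0.6, -0.5, -0.5]
grip_width: 17.3
finger_force: 30.0
```

```bash
python3 - <<'E'
from h import *
im=bot.get_image('wrist');W=cloud(im);s=bot.state();T=s['tcp_pos'];Rt=R.from_euler('xyz',s['ee_rot'],degrees=True);print(T,s['ft_force'],s['grip_width'])
m=(abs(W[...,0]-605)<12)&(abs(W[...,1]-313)<12)&(W[...,2]>30)&(W[...,2]<62)
P=W[m];print(len(P),P.mean(0),'tool',Rt.inv().apply(P.mean(0)-T));eye()
E
```

```text
[565.54135338 299.90719219 -18.38118515] [ 0.03634612  0.57514499 -0.73978347] 17.134190029350602
699 [605.12419654 313.86241876  49.38386337] tool [ 42.0328654    0.40376671 -67.72537797]
n 10838 zmed -29.758737958404396 xmax 69.80666593181466 y [-27.42972811  27.37646695] circ (54.856773376464844, -0.17841148376464844) 31.575233459472656 handle y [-26.95515213  27.18118261]
```

Call:
jog_arm:
  targets:
    - {"ax":0,"ay":0,"az":0,"tx":0,"ty":0,"tz":1.5,"jaw":0}
    - {"ax":0,"ay":0,"az":0,"tx":0,"ty":0,"tz":1.5,"jaw":0}
    - {"ax":0,"ay":0,"az":0,"tx":0,"ty":0,"tz":1.5,"jaw":45}
    - {"ax":0,"ay":0,"az":0,"tx":0,"ty":0,"tz":1.5,"jaw":45}
    - {"ax":0,"ay":0,"az":0,"tx":0,"ty":0,"tz":1.5,"jaw":45}
    - {"ax":0,"ay":0,"az":0,"tx":0,"ty":0,"tz":1.5,"jaw":45}
    - {"ax":0,"ay":0,"az":0,"tx":0,"ty":0,"tz":1.5,"jaw":45}
    - {"ax":0,"ay":0,"az":0,"tx":0,"ty":0,"tz":1.5,"jaw":45}

```text
time_s: 10.65
tcp_pos: [565.1, 299.5, -20.4]
ee_rot: [180.0, 0.0, 20.0]
ft_force: [0.0, -0.4, -0.2]
grip_width: 39.0
finger_force: 0.0
```

Call:
jog_arm:
  targets:
    - {"ax":0,"ay":0,"az":0,"tx":0,"ty":0,"tz":-10,"jaw":45}
    - {"ax":0,"ay":0,"az":0,"tx":0,"ty":0,"tz":-35,"jaw":45}
    - {"ax":0,"ay":0,"az":0,"tx":0,"ty":0,"tz":-75,"jaw":45}
    - {"ax":0,"ay":0,"az":0,"tx":0,"ty":0,"tz":-115,"jaw":50}
    - {"ax":0,"ay":0,"az":0,"tx":0,"ty":0,"tz":-140,"jaw":60}
    - {"ax":0,"ay":0,"az":0,"tx":0,"ty":0,"tz":-150,"jaw":60}
    - {"ax":0,"ay":0,"az":0,"tx":0,"ty":0,"tz":-150,"jaw":60}

```text
time_s: 11.35
tcp_pos: [565.9, 300.1, 131.4]
ee_rot: [180.0, -0.2, 20.0]
ft_force: [0.2, 0.3, -0.9]
grip_width: 51.3
finger_force: 0.0
```

```bash
python3 - <<'E'
from h import *
W=np.load('top0.npy')
P=W[250:290,185:265].reshape(-1,3);h=P[(P[:,2]>40)&(P[:,2]<60)];print('heel',h.mean(0),np.percentile(h,[2,98],axis=0))
q=P[(P[:,2]>12)&(P[:,2]<60)]
x0=np.median(h,axis=0)
for i in range(6): # PCA on slope+heel
    pass
r=cv2.fitLine(q[:,:2].astype(np.float32),cv2.DIST_HUBER,0,.01,.01).ravel();print(r,np.degrees(np.arctan2(r[1],r[0])))
to(450,150,190,103)
im=bot.get_image('wrist');Q=cloud(im)
m=(Q[...,0]>460)&(Q[...,0]<660)&(Q[...,1]>230)&(Q[...,1]<350)&(Q[...,2]>16)&(Q[...,2]<27);S=Q[m];print('spanner',len(S),np.percentile(S,[2,50,98],axis=0))
E
```

```text
heel [431.3517522  185.79488516  44.90242715] [[415.57181491 161.07927292  40.59458222]
 [449.06264571 208.24502033  50.01656584]]
[ 2.5442699e-01 -9.6709198e-01  4.4240552e+02  1.4201869e+02] -75.26036
t [-160.   101.4  -59.1] a [ 0.002 -0.002 -1.449]
spanner 3169 [[497.54846706 237.43636759  18.07486752]
 [566.3839213  298.15473729  20.06262495]
 [620.6614229  329.79361468  21.88892982]]
```

Call:
jog_arm:
  targets:
    - {"ax":0,"ay":0,"az":-0.14,"tx":-10,"ty":5,"tz":-30,"jaw":60}
    - {"ax":0,"ay":0,"az":-0.28,"tx":-35,"ty":20,"tz":-59,"jaw":60}
    - {"ax":0,"ay":0,"az":-0.42,"tx":-60,"ty":38,"tz":-59,"jaw":60}
    - {"ax":0,"ay":0,"az":-0.56,"tx":-85,"ty":55,"tz":-59,"jaw":60}
    - {"ax":0,"ay":0,"az":-0.7,"tx":-110,"ty":72,"tz":-59,"jaw":60}
    - {"ax":0,"ay":0,"az":-0.84,"tx":-135,"ty":90,"tz":-59,"jaw":60}
    - {"ax":0,"ay":0,"az":-0.98,"tx":-155,"ty":105,"tz":-59,"jaw":60}
    - {"ax":0,"ay":0,"az":-1.12,"tx":-170,"ty":115,"tz":-59,"jaw":60}

```text
time_s: 12.2
tcp_pos: [442.7, 130.8, 186.5]
ee_rot: [-179.8, 0.1, 84.3]
ft_force: [-0.2, -0.7, 0.4]
grip_width: 52.1
finger_force: 0.0
```

```bash
python3 -c "
from h import *
to(446,127,190,104);print(bot.state()['joints'])"
```

```text
t [-3.5  3.6 -3.5] a [-0.004  0.001 -0.343]
[ 26.51863407  -4.05188839 -43.7328718  106.9345668   -2.8828707
  76.22936526 -22.0987335 ]
```

Call:
jog_arm:
  targets:
    - {"ax":0,"ay":0,"az":-0.12,"tx":0,"ty":0,"tz":0,"jaw":60}
    - {"ax":0,"ay":0,"az":-0.24,"tx":0,"ty":0,"tz":0,"jaw":60}
    - {"ax":0,"ay":0,"az":-0.34,"tx":0,"ty":0,"tz":0,"jaw":60}
    - {"ax":0,"ay":0,"az":-0.34,"tx":0,"ty":0,"tz":0,"jaw":60}
    - {"ax":0,"ay":0,"az":-0.34,"tx":0,"ty":0,"tz":0,"jaw":60}

```text
time_s: 12.7
tcp_pos: [443.9, 133.0, 187.4]
ee_rot: [-179.9, -0.0, 103.5]
ft_force: [0.2, -0.1, 0.3]
grip_width: 51.8
finger_force: 0.0
```

```bash
python3 - <<'E'
from h import *
im=bot.get_image('wrist');save(im,'w5.png');W=cloud(im);s=bot.state();print(s['tcp_pos'],s['ee_rot'])
m=(W[...,0]>395)&(W[...,0]<500)&(W[...,1]>90)&(W[...,1]<225)&(W[...,2]>40)&(W[...,2]<48.5)
P=W[m];print(len(P),P.mean(0));r=cv2.minAreaRect(P[:,:2].astype(np.float32));print(r)
E
```

```text
[444.06107441 133.13747758 187.61707935] [-1.79892857e+02 -2.51392168e-02  1.03515125e+02]
1426 [428.38914366 186.75285094  42.98679868]
((428.45263671875, 186.39511108398438), (29.821712493896484, 43.847957611083984), 15.692770957946777)
```

View pics/w5.png

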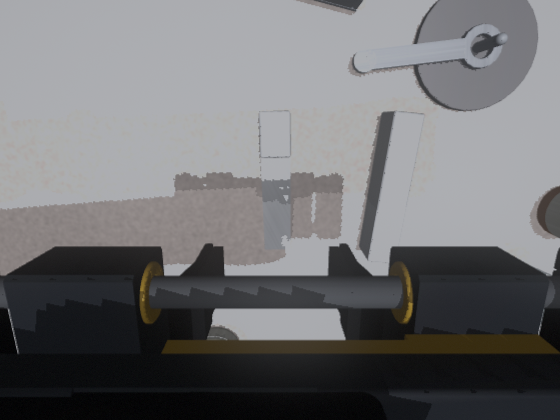

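The spanner hangs on the post at (483,45). The wedge heel is at (275,134), nearly aligned with the tool.

```bash
python3 -c "
from h import *
to(428.4,186.6,-29,105.5)"
```

```text
t [ 55.5  -2.3 216.6] a [-0.002 -0.    -0.035]
```

Call:
jog_arm:
  targets:
    - {"ax":0,"ay":0,"az":-0.035,"tx":30,"ty":-2,"tz":20,"jaw":60}
    - {"ax":0,"ay":0,"az":-0.035,"tx":50,"ty":-2,"tz":60,"jaw":60}
    - {"ax":0,"ay":0,"az":-0.035,"tx":55.5,"ty":-2.3,"tz":105,"jaw":60}
    - {"ax":0,"ay":0,"az":-0.035,"tx":55.5,"ty":-2.3,"tz":145,"jaw":60}
    - {"ax":0,"ay":0,"az":-0.035,"tx":55.5,"ty":-2.3,"tz":180,"jaw":60}
    - {"ax":0,"ay":0,"az":-0.035,"tx":55.5,"ty":-2.3,"tz":205,"jaw":60}
    - {"ax":0,"ay":0,"az":-0.035,"tx":55.5,"ty":-2.3,"tz":216,"jaw":60}
    - {"ax":0,"ay":0,"az":-0.035,"tx":55.5,"ty":-2.3,"tz":216,"jaw":60}

```text
time_s: 13.55
tcp_pos: [427.9, 186.5, -28.7]
ee_rot: [-179.8, -0.0, 105.6]
ft_force: [-1.0, 0.3, 0.6]
grip_width: 52.1
finger_force: 0.0
```

Call:
jog_arm:
  targets:
    - {"ax":0,"ay":0,"az":0,"tx":0,"ty":0,"tz":0,"jaw":20}
    - {"ax":0,"ay":0,"az":0,"tx":0,"ty":0,"tz":0,"jaw":20}
    - {"ax":0,"ay":0,"az":0,"tx":0,"ty":0,"tz":0,"jaw":20}
    - {"ax":0,"ay":0,"az":0,"tx":0,"ty":0,"tz":0,"jaw":20}
    - {"ax":0,"ay":0,"az":0,"tx":0,"ty":0,"tz":0,"jaw":20}
    - {"ax":0,"ay":0,"az":0,"tx":0,"ty":0,"tz":0,"jaw":20}
  newtons: 45

```text
time_s: 14.15
tcp_pos: [430.1, 186.7, -26.4]
ee_rot: [179.9, 0.0, 105.6]
ft_force: [-0.7, -1.7, 5.4]
grip_width: 29.5
finger_force: 44.8
```

```bash
python3 -c "
from h import *
to(565,-38,39,93.5);print(bot.state()['tcp_pos'],bot.state()['ft_force'])"
```

```text
t [-252.8   69.4  -65.1] a [0.001 0.001 0.212]
[430.07544784 186.74459461 -26.39866135] [-0.73597515 -1.66070136  5.44219401]
```

Call:
jog_arm:
  targets:
    - {"ax":0,"ay":0,"az":0,"tx":0,"ty":0,"tz":-20,"jaw":20}
    - {"ax":0,"ay":0,"az":0,"tx":-10,"ty":2,"tz":-50,"jaw":20}
    - {"ax":0,"ay":0,"az":0.03,"tx":-40,"ty":12,"tz":-65,"jaw":20}
    - {"ax":0,"ay":0,"az":0.08,"tx":-80,"ty":22,"tz":-65,"jaw":20}
    - {"ax":0,"ay":0,"az":0.13,"tx":-122,"ty":34,"tz":-65,"jaw":20}
    - {"ax":0,"ay":0,"az":0.18,"tx":-165,"ty":46,"tz":-65,"jaw":20}
    - {"ax":0,"ay":0,"az":0.212,"tx":-208,"ty":58,"tz":-65,"jaw":20}
    - {"ax":0,"ay":0,"az":0.212,"tx":-240,"ty":67,"tz":-65,"jaw":20}

```text
time_s: 14.95
tcp_pos: [559.3, -29.9, 37.2]
ee_rot: [-180.0, 0.1, 93.3]
ft_force: [-0.3, -1.0, -1.5]
grip_width: 29.5
finger_force: 44.8
```

Call:
jog_arm:
  targets:
    - {"ax":0,"ay":0,"az":0,"tx":-8,"ty":0,"tz":0,"jaw":20}
    - {"ax":0,"ay":0,"az":0,"tx":-12,"ty":0,"tz":0,"jaw":20}
    - {"ax":0,"ay":0,"az":0,"tx":-12,"ty":0,"tz":0,"jaw":20}
    - {"ax":0,"ay":0,"az":0,"tx":-12,"ty":0,"tz":0,"jaw":20}
    - {"ax":0,"ay":0,"az":0,"tx":-12,"ty":0,"tz":0,"jaw":20}

```text
time_s: 15.45
tcp_pos: [558.9, -36.7, 37.8]
ee_rot: [180.0, -0.0, 93.6]
ft_force: [-0.2, -0.7, -1.5]
grip_width: 29.5
finger_force: 44.8
```

```bash
python3 - <<'E'
from h import *
to(565,-38,39,93.5);s=bot.state();print(s['grip_width'],s['finger_force'],s['ft_force'])
im=bot.get_image('wrist');W=cloud(im);T=s['tcp_pos'];Rt=R.from_euler('xyz',s['ee_rot'],degrees=True)
L=Rt.inv().apply((W-T).reshape(-1,3))
q=L[(L[:,0]>9)&(L[:,0]<32)&(abs(L[:,1])<20)&(L[:,2]>-90)&(L[:,2]<-60)]
print('heel top z tool',np.percentile(q[:,2],[5,50,95]),'xmax',np.percentile(q[:,0],99),'y',np.percentile(q[:,1],[2,98]))
im=bot.get_image('top');W=cloud(im);save(im,'t6.png')
P=W[170:290,250:430].reshape(-1,3)
# toe region
t=P[(P[:,1]<-70)&(P[:,1]>-185)&(abs(P[:,0]-570)<40)&(P[:,2]>40)&(P[:,2]<130)];print('toe',len(t),np.percentile(t,[2,50,98],axis=0))
m=W[...,2];k=(m>22)&(m<36)&(W[...,1]<-185)&(W[...,1]>-300);Q=W[k]
f=[]
for x in range(520,640,10):
    c=Q[abs(Q[:,0]-x)<5]
    if len(c): f.append((x,np.percentile(c[:,1],99)))
print(np.round(f,1).tolist(), 'leg x range',np.percentile(Q[:,0],[1,99]))
E
```

```text
t [-1.7  6.  -1.2] a [ 0.    -0.     0.002]
29.530940226775268 44.82292623259127 [-0.24499507 -0.68163409 -1.52253485]
heel top z tool [-70.27092619 -69.11210107 -62.04885662] xmax 22.016820985064776 y [-16.38233677  17.50001697]
toe 184 [[ 550.38868306 -167.72825327   67.54580177]
 [ 564.95922088 -150.46935485   75.94870591]
 [ 579.01529872 -133.54582128   83.30103122]]
[[520.0, -199.2], [530.0, -199.2], [540.0, -198.1], [550.0, -197.5], [560.0, -197.7], [570.0, -197.2], [580.0, -195.6], [590.0, -195.4], [600.0, -195.3], [610.0, -195.3], [620.0, -193.7], [630.0, -193.4]] leg x range [377.94075902 763.83657821]
```

Call:
jog_arm:
  targets:
    - {"ax":0,"ay":0,"az":0,"tx":0,"ty":3,"tz":10,"jaw":20}
    - {"ax":0,"ay":0,"az":0,"tx":0,"ty":6,"tz":30,"jaw":20}
    - {"ax":0,"ay":0,"az":0,"tx":0,"ty":6,"tz":50,"jaw":20}
    - {"ax":0,"ay":0,"az":0,"tx":0,"ty":6,"tz":58,"jaw":20}
    - {"ax":0,"ay":0,"az":0,"tx":0,"ty":6,"tz":60,"jaw":20}
    - {"ax":0,"ay":0,"az":0,"tx":0,"ty":6,"tz":60,"jaw":20}

```text
time_s: 16.15
tcp_pos: [565.5, -37.7, -22.3]
ee_rot: [180.0, -0.0, 93.5]
ft_force: [-0.7, 0.5, -2.4]
grip_width: 29.8
finger_force: 44.8
```

Call:
jog_arm:
  targets:
    - {"ax":0,"ay":0,"az":0,"tx":0,"ty":0,"tz":1,"jaw":20}
    - {"ax":0,"ay":0,"az":0,"tx":0,"ty":0,"tz":1,"jaw":20}

```text
time_s: 16.35
tcp_pos: [566.0, -38.0, -22.6]
ee_rot: [179.9, 0.0, 93.5]
ft_force: [0.0, -0.2, -2.1]
grip_width: 29.6
finger_force: 44.8
```

Call:
jog_arm:
  targets:
    - {"ax":0,"ay":0,"az":0,"tx":0,"ty":0,"tz":1,"jaw":20}
    - {"ax":0,"ay":0,"az":0,"tx":0,"ty":0,"tz":1,"jaw":20}

```text
time_s: 16.55
tcp_pos: [565.4, -38.1, -24.1]
ee_rot: [180.0, 0.0, 93.5]
ft_force: [0.1, 0.2, -1.8]
grip_width: 29.8
finger_force: 44.8
```

Call:
jog_arm:
  targets:
    - {"ax":0,"ay":0,"az":0,"tx":0,"ty":0,"tz":1,"jaw":20}
    - {"ax":0,"ay":0,"az":0,"tx":0,"ty":0,"tz":1,"jaw":20}

```text
time_s: 16.75
tcp_pos: [565.2, -38.0, -25.4]
ee_rot: [-180.0, 0.0, 93.5]
ft_force: [-0.2, 0.5, -1.9]
grip_width: 29.9
finger_force: 44.8
```

Call:
jog_arm:
  targets:
    - {"ax":0,"ay":0,"az":0,"tx":0,"ty":0,"tz":1,"jaw":20}
    - {"ax":0,"ay":0,"az":0,"tx":0,"ty":0,"tz":1,"jaw":20}
    - {"ax":0,"ay":0,"az":0,"tx":0,"ty":0,"tz":1,"jaw":20}

```text
time_s: 17.05
tcp_pos: [565.4, -38.0, -26.3]
ee_rot: [180.0, 0.0, 93.5]
ft_force: [0.4, -0.1, -1.9]
grip_width: 29.2
finger_force: 44.8
```

Call:
jog_arm:
  targets:
    - {"ax":0,"ay":0,"az":0,"tx":0,"ty":0,"tz":1,"jaw":20}
    - {"ax":0,"ay":0,"az":0,"tx":0,"ty":0,"tz":1,"jaw":20}
    - {"ax":0,"ay":0,"az":0,"tx":0,"ty":0,"tz":1,"jaw":20}

```text
time_s: 17.35
tcp_pos: [565.4, -38.0, -26.4]
ee_rot: [-180.0, 0.0, 93.5]
ft_force: [-3.2, 1.3, 4.4]
grip_width: 29.8
finger_force: 44.8
```

Call:
jog_arm:
  targets:
    - {"ax":0,"ay":0,"az":0,"tx":-8,"ty":0,"tz":0,"jaw":20}
    - {"ax":0,"ay":0,"az":0,"tx":-20,"ty":0,"tz":0,"jaw":20}
    - {"ax":0,"ay":0,"az":0,"tx":-33,"ty":0,"tz":0,"jaw":20}
    - {"ax":0,"ay":0,"az":0,"tx":-46,"ty":0,"tz":0,"jaw":20}
    - {"ax":0,"ay":0,"az":0,"tx":-59,"ty":0,"tz":0,"jaw":20}
    - {"ax":0,"ay":0,"az":0,"tx":-70,"ty":0,"tz":0,"jaw":20}
    - {"ax":0,"ay":0,"az":0,"tx":-78,"ty":0,"tz":0,"jaw":20}
    - {"ax":0,"ay":0,"az":0,"tx":-78,"ty":0,"tz":0,"jaw":20}

```text
time_s: 18.15
tcp_pos: [571.4, -118.3, -26.4]
ee_rot: [179.9, 0.1, 93.4]
ft_force: [0.1, 0.6, 5.6]
grip_width: 29.9
finger_force: 44.8
```

Call:
jog_arm:
  targets:
    - {"ax":0,"ay":0,"az":0,"tx":-3,"ty":0,"tz":0,"jaw":20}
    - {"ax":0,"ay":0,"az":0,"tx":-6,"ty":0,"tz":0,"jaw":20}
    - {"ax":0,"ay":0,"az":0,"tx":-9,"ty":0,"tz":0,"jaw":20}
    - {"ax":0,"ay":0,"az":0,"tx":-12,"ty":0,"tz":0,"jaw":20}
    - {"ax":0,"ay":0,"az":0,"tx":-15,"ty":0,"tz":0,"jaw":20}
    - {"ax":0,"ay":0,"az":0,"tx":-15,"ty":0,"tz":0,"jaw":20}
    - {"ax":0,"ay":0,"az":0,"tx":-15,"ty":0,"tz":0,"jaw":20}

```text
time_s: 18.85
tcp_pos: [572.0, -126.3, -26.4]
ee_rot: [179.9, -0.3, 93.6]
ft_force: [-1.5, 10.9, 8.1]
grip_width: 29.8
finger_force: 44.8
```

```bash
cat >> h.py <<'E'
def plate():
    W=cloud(bot.get_image('top'));W0=np.load('top0.npy')
    s=bot.state();print(s['tcp_pos'].round(1),s['ee_rot'].round(2),'F',s['ft_force'].round(1),s['grip_width'])
    d=W[...,2]-W0[...,2];
    S=(W0[...,1]<-200)&(W0[...,1]>-330)&(W0[...,0]>515)&(W0[...,0]<650)&(W0[...,2]>26)&(W0[...,2]<44)
    for a in range(-325,-200,25):
        k=S&(abs(W0[...,1]-a)<12); e=d[k];e=e[abs(e)<20]; print(a,len(e),np.round(np.median(e),2))
    return W
E
python3 -c "
from h import *
plate()"
```

```text
[ 572.  -126.3  -26.4] [179.91  -0.29  93.62] F [-1.4 11.   7.8] 29.7338857212818
-325 342 0.16
-300 474 0.39
-275 490 0.43
-250 178 1.02
-225 0 nan
  return _methods._mean(a, axis=axis, dtype=dtype,
  ret = ret.dtype.type(ret / rcount)
```

Call:
jog_arm:
  targets:
    - {"ax":0,"ay":0,"az":0,"tx":-3,"ty":0,"tz":0,"jaw":20}
    - {"ax":0,"ay":0,"az":0,"tx":-6,"ty":0,"tz":0,"jaw":20}
    - {"ax":0,"ay":0,"az":0,"tx":-8,"ty":0,"tz":0,"jaw":20}
    - {"ax":0,"ay":0,"az":0,"tx":-10,"ty":0,"tz":0,"jaw":20}
    - {"ax":0,"ay":0,"az":0,"tx":-10,"ty":0,"tz":0,"jaw":20}
    - {"ax":0,"ay":0,"az":0,"tx":-10,"ty":0,"tz":0,"jaw":20}
    - {"ax":0,"ay":0,"az":0,"tx":-10,"ty":0,"tz":0,"jaw":20}

```text
time_s: 19.6
tcp_pos: [572.9, -136.1, -26.4]
ee_rot: [179.9, -0.3, 93.6]
ft_force: [-0.9, 12.0, 7.3]
grip_width: 29.4
finger_force: 44.8
```

```bash
python3 -W ignore -c "
from h import *
plate()"
```

```text
[ 572.9 -136.1  -26.4] [179.88  -0.3   93.64] F [-0.2 11.6  8. ] 29.743564891917657
-325 341 1.62
-300 475 1.42
-275 420 1.99
-250 0 nan
-225 0 nan
```

Call:
jog_arm:
  targets:
    - {"ax":0,"ay":0,"az":0,"tx":-2,"ty":0,"tz":0,"jaw":20}
    - {"ax":0,"ay":0,"az":0,"tx":-4,"ty":0,"tz":0,"jaw":20}
    - {"ax":0,"ay":0,"az":0,"tx":-4,"ty":0,"tz":0,"jaw":20}
    - {"ax":0,"ay":0,"az":0,"tx":-4,"ty":0,"tz":0,"jaw":20}
    - {"ax":0,"ay":0,"az":0,"tx":-4,"ty":0,"tz":0,"jaw":20}
    - {"ax":0,"ay":0,"az":0,"tx":-4,"ty":0,"tz":0,"jaw":20}

```text
time_s: 20.25
tcp_pos: [573.2, -140.1, -26.4]
ee_rot: [179.9, -0.3, 93.6]
ft_force: [-0.8, 11.6, 6.8]
grip_width: 29.7
finger_force: 44.8
```

```bash
python3 -W ignore - <<'E'
from h import *
plate()
im=bot.get_image('scene');W=cloud(im);W0=np.load('scene0.npy');d=W[...,2]-W0[...,2]
S=(W0[...,1]<-200)&(W0[...,1]>-345)&(W0[...,0]>515)&(W0[...,0]<650)&(W0[...,2]>26)&(W0[...,2]<44)
for a in range(-325,-195,20):
    e=d[S&(abs(W0[...,1]-a)<10)];e=e[abs(e)<20];print(a,len(e),np.round(np.median(e),2))
cv2.imwrite('pics/s7.png',cv2.resize(im['pixels'][90:290,110:390],(800,571))[:,:,::-1])
E
```

```text
[ 573.2 -140.1  -26.4] [179.88  -0.3   93.64] F [-0.8 11.2  7.9] 29.895936192803017
-325 343 1.74
-300 474 2.18
-275 317 2.84
-250 0 nan
-225 0 nan
-325 203 1.38
-305 252 2.04
-285 269 2.43
-265 291 3.01
-245 142 3.09
-225 45 4.69
-205 32 4.01
```

View pics/s7.png

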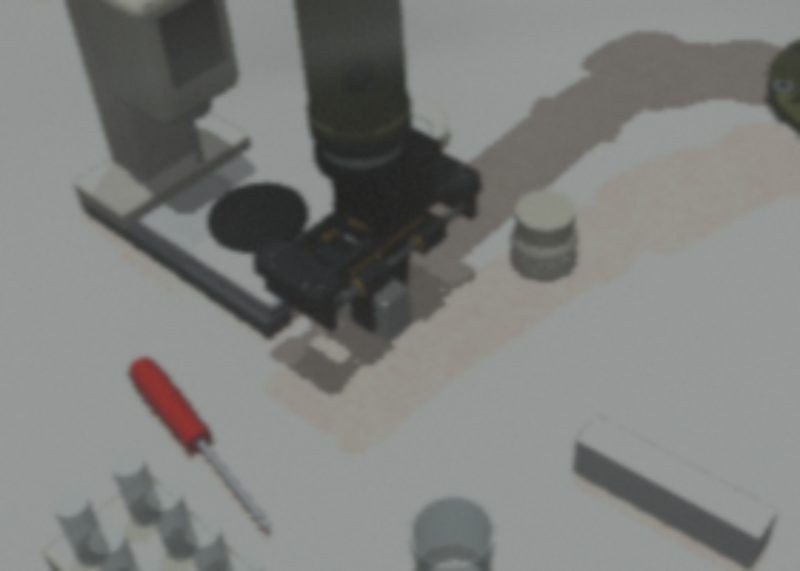

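The wedge heel is held at crop pixel (390,305), and the gripper is clear of the foot. Both cameras put the tilt at about 0.028 rad, which is 4 to 5 mm of lift.

```bash
python3 -c "
from bench import bot
print(bot.finish_job())"
```

```text
the job is handed in; nothing more can be done
None
```

I hung the spanner by its eye on the tool-stand post and let it go. The held wedge lifts the plate's front edge about 4–5 mm (tilt about 0.028 rad, measured in both camera views). I handed the job in at about 20 s on the robot clock, but the hand-in returned no verdict.

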